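# Stack the fallen and the standing tin on the parts case

### The arm

A 7-joint arm with a two-finger parallel gripper is mounted at the origin on the work surface. World frame = base frame: x ahead of the robot, y to its left, z up, the work surface at z = 0. Lengths are in mm, angles in rad, forces in N, time in s.
With the tool pointing down it reaches from about 400 to 900 mm from the base axis. Payload 5.5 kg.
Tool frame: the origin (TCP) lies midway between the tips of the shut fingers; the grasp point (between the pads) lies 19 mm behind it; z points along the fingers, y is the line along which they close (so a half turn about z gives the same grasp; the last joint's range is limited). The gripper opens to 92 mm and grips with 3 to 60 N. Pads are 19 mm wide; open, the fingers measure 130 mm over their backs; the gripper's body (75 mm by 190 mm) begins 47 mm behind the grasp point.
Start: joints at [1.483, 0.501, -0.427, 1.55, 0.221, 1.138, -0.21], TCP at [223.405, -610.402, 226.729] pointing down, gripper open.
Joint ranges: [-2.88, 2.88], [-0.31, 2.03], [-1.54, 1.56], [0.2, 2.42], [-1.41, 4.55], [0.19, 2.02], [-2.57, 2.57]. Speed limits (rad/s): [2.57, 2.57, 3.14, 3.14, 3.14, 3.14, 3.14].

### API

Orientations are given as a unit quaternion [x, y, z, w].
In Python, from workcell import telemetry, viewer, order gives the robot as it stands.
- The arm moves only by the shell command python3 -m creep 'ROWS' [OPENING]. ROWS is JSON, a list of rows, each a list of 6 numbers: the shift along the tool's x, y, z each as a share of 0.3 m, from -1 to 1, then the turn, a rotation vector about the tool's x, y, z each as a share of 180 degrees, from -1 to 1. In form: [[dx, dy, dz, ax, ay, az], ...]. A call has 1 to 12 rows; each row is the pose to reach, as a shift and turn from the pose commanded when the call began, along the tool's axes at that moment, turning the shorter way round; what a row does not reach only later rows make up. A row lasts 1/10 s, in which the tool goes at most 50 mm and 8.59 degrees, less where a joint would pass 70% of its speed; a pose out of reach is approached as far as the arm can. A call with a number of a shift or a turn outside -1 to 1 is refused whole. A call with a gripper value outside its range is refused whole. OPENING is the opening, from -1 (shut) to 1 (fully open), set as the call begins (- or left out, the last holds). The fingers move at their own pace and stop on an object; the grip force is fixed at half the most. Time passes only in rows, so rows that repeat a pose let the fingers close. It gives the time, the measured TCP pose, the force, the opening and the grip force at its end, in the units of the state.
- telemetry.get_obs(): the state, without advancing time (a new reading comes with each control period).
- viewer.snapshot(name): name is "side" or "top"; returns (picture, depth): 420x560x3 uint8, red, green, blue; 420x560 float32, mm along the optical axis (not along the pixel's ray), 0 where there is no reading.
- viewer.calibration(name): a dict with "K" (3x3 intrinsics, pixels), "eye" and "attitude" of the camera in the world. Camera axes: x right, y down, z forward; pixel columns grow to the right and rows downward; lengths in mm; the calibration is good to about 2 mm. A picture is of the moment at which its call begins. calibration takes no time and is no camera call.
- order.finish_job(): hands the job in; it is judged then, once.
Trained networks look in the newest picture that a camera, given by its name, has taken for a name from the list of things; names that differ only in an ending like _2 or _b are one class to them, and where a whole thing is asked for, a point or a joint stands for the part that bears it (a point fixed in the world has none). Each returns a list of dicts, best first, with "score" (0 to 1); they miss things now and then, are a little off and sometimes report something else, mostly with a low value. They report only what shows in the picture. A call takes as long as a camera call. They do not tell look-alikes from the thing itself.
- viewer.outline_of(label, camera): "mask" (420x560 bool, what is visible of it) and "xy" ([column, row] in pixels, amid what is visible of it).
The state is a dict: "t": time; "q": joint angles; "dq": joint speeds; "effort": joint torques, N m; "position": TCP position; "tcp_rot": TCP orientation; "contact_force": force on the tool from outside, world axes, zero at the start; "torque": the same for the moment, N m; "grip_width": finger opening in mm; "grip_force": force on a finger pad.
Only numpy, scipy, OpenCV 4.12 (cv2) and the standard library are available. Lean on these libraries where they do the work, as an engineer would, in place of code of your own. Each camera call takes 0.05 s, during which the arm holds its last target. There are 200 camera calls.

### The job

Build one square column on the grey steel parts case where it stands: first the large tin, which has fallen on its side, stood upright with its lid up in the middle of the case, then the small tin, lid up, in the middle of the large one, with all their sides parallel. Set each tin down gently without dropping it, do not shove the case about, and leave everything else on the tray as it is.

Things in the scene. Friction and masses are not known exactly. Their poses are not given: they have to be found in the camera images.
- case: closed square grey painted steel parts case, 100 x 100 mm, 50 mm high, flat top, 1.6 kg, standing loose on the tray. Origin: centre of its underside; z up, x and y along its sides (latch on the -x side). Its place and yaw vary
- large_tin: bare metal slip-lid tin, square section 54 x 54 mm, 66 mm long from bottom to lid, about 0.35 kg, lying on its side at the start. Origin: its centre. Its z axis runs from the bottom to the black lid (a 14 mm band at the lid end, flat on top), x and y are square to its sides. It starts with the lid end roughly towards the right (-y), yaw varies
- small_tin: bare metal slip-lid tin of the same make, square section 42 x 42 mm, 50 mm high, about 0.2 kg, standing lid up on the tray. Origin: its centre (25 mm above its bottom); z up to the black lid, x and y square to its sides
- brush: yellow plastic rim brush, 230 mm long, up to 45 mm wide and 39 mm high, lying beyond the task's things, long axis x. Origin at its underside, inside the handle end of the head. Bystander
- lug_nut: chrome lug nut, 33 mm wide, 34 mm high. Origin: centre of its underside. Bystander
- jar: small glass jar, 38 mm across, 45 mm high. Origin: centre of its underside. Bystander
- spanner: steel spanner 200 mm long, lying flat on the right of the tray, long axis x. Origin at its underside. Bystander
Mind the look-alikes: they are no part of the job. What is shaped like the small_tin but blue or brown is not meant.

How it is judged (in metres and radians):
On the way, in this order (a step that is already met when the one before it is completed fails the run):
1. the large tin stands lid up, squarely on the case, let go (angle between large_tin's own z axis and vertical below 0.1 rad and horizontal distance between large_tin and case below 0.009 m and z of large_tin in the frame of case between 0.078 and 0.088 m and (angle between the x axis of large_tin and the x axis of case, either way round below 0.14 rad or angle between the x axis of large_tin and the y axis of case, either way round below 0.14 rad) and contact force between the fingers and large_tin below 0.1 N and linear speed of large_tin below 0.02 m/s), for 0.2 s.
2. the small tin stands lid up, squarely on the large tin, let go (angle between small_tin's own z axis and vertical below 0.1 rad and horizontal distance between small_tin and large_tin below 0.009 m and z of small_tin in the frame of large_tin between 0.053 and 0.063 m and (angle between the x axis of small_tin and the x axis of large_tin, either way round below 0.14 rad or angle between the x axis of small_tin and the y axis of large_tin, either way round below 0.14 rad) and contact force between the fingers and small_tin below 0.1 N and linear speed of small_tin below 0.02 m/s), for 0.2 s.
At the end, for the whole second after the job is handed in: The case stands flat on the tray; the large tin stands on it and the small tin on the large tin, each upright lid up (within 0.1 rad), centred on the one below within 9 mm, sides parallel within 0.14 rad, resting on it (height within 5 mm), at rest and let go (all of step 1 and all of step 2 and angle between case's own z axis and vertical below 0.05 rad and height (world z) of case below 0.005 m); the robot touches nothing.
It fails at once if a tin banged or pressed hard onto the thing below it in the column (over 60 N) (contact force between large_tin and case above 60 N or contact force between small_tin and large_tin above 60 N).
It fails at once if a tin let go over the column while still more than 8 mm above its seat ((contact force between the fingers and large_tin below 0.1 N and z of large_tin in the frame of case above 0.091 m and horizontal distance between large_tin and case below 0.05 m) or (contact force between the fingers and small_tin below 0.1 N and z of small_tin in the frame of large_tin above 0.066 m and horizontal distance between small_tin and large_tin below 0.03 m)).
It fails at once if the case pushed more than 25 mm from its place (distance of case from where it was at the start of the episode above 0.025 m).
It fails at once if a bystander moved more than 30 mm (distance of any of brush, lug_nut, jar, spanner from where it was at the start of the episode above 0.03 m).
It also fails if it takes over 67 s, if anything falls off the work surface, if the arm or the gripper's body presses on something with over 40 N, if the wrist force passes 120 N, or if a joint passes its speed limit or range.

## Working session

There is one attempt and no reset: what is moved stays moved. The work goes in short steps, Python scripts to look and compute and a shell command to move; the robot and the scene stay as the last step left them, time stands still between calls to the robot, and variables do not carry over. Pictures are saved under pics/ and viewed, at most 10 in all, crops included, and the job is handed in when it is done.

```bash
ls; mkdir -p pics; cat > h.py <<'E'
import numpy as np, cv2
from scipy.spatial.transform import Rotation as R
from workcell import telemetry, viewer, order
def cam(n):
    c=viewer.calibration(n); K=np.array(c["K"]); A=np.array(c["attitude"],float)
    Rm=R.from_quat(A).as_matrix() if A.size==4 else A.reshape(3,3)
    return K,Rm,np.array(c["eye"],float)
def cloud(n,d):
    K,Rm,e=cam(n); v,u=np.mgrid[:d.shape[0],:d.shape[1]]
    p=np.stack([(u-K[0,2])/K[0,0]*d,(v-K[1,2])/K[1,1]*d,d],-1)
    P=p@Rm.T+e; P[d<=0]=np.nan; return P
E
python3 - <<'E'
from h import *
for n in("top","side"):
    im,d=viewer.snapshot(n); cv2.imwrite(f"pics/{n}0.png",im[...,::-1]); P=cloud(n,d)
    print(n,cam(n)[2],viewer.calibration(n)["attitude"],cam(n)[0][0])
    for l in("case","large_tin","small_tin","lug_nut","jar","brush","spanner"):
        for r in viewer.outline_of(l,n)[:4]:
            q=P[r["mask"]]; q=q[~np.isnan(q[:,0])]
            if len(q)==0: continue
            zt=np.percentile(q[:,2],95); t=q[q[:,2]>zt-5]
            b=cv2.minAreaRect(t[:,:2].astype(np.float32))
            print(l,round(r["score"],2),np.round(r["xy"]),len(q),"z",zt.round(1),"rect",np.round(b[0],1),np.round(b[1],1),round(b[2],1))
s=telemetry.get_obs(); print(s["t"],s["position"],s["tcp_rot"],s["grip_width"])
E
```

```text
pics
top [ 298.77116609  -49.36259576 1313.95524235] [ 0.71001712 -0.69348496  0.08795356 -0.0849616 ] [511.2010369    0.         281.11819834]
case 0.98 [348. 267.] 1811 z 52.7 rect [ 484.9 -220.8] [99.6 99.6] 71.9
large_tin 0.64 [255. 255.] 660 z 57.0 rect [518.    7.2] [53.7 65.5] 1.1
small_tin 0.95 [168. 264.] 362 z 53.3 rect [482.6 232.1] [43.3 42.7] 61.8
small_tin 0.7 [207. 263.] 369 z 53.3 rect [495.4 130.9] [42.8 44.1] 89.7
small_tin 0.69 [131. 258.] 404 z 53.1 rect [485.  327.2] [42.3 43.1] 35.1
jar 0.54 [317. 205.] 190 z 47.5 rect [ 645.5 -142.8] [31.1 30.7] 89.0
brush 0.67 [270. 185.] 1502 z 40.7 rect [698.3  27.7] [127.1  45.2] 88.0
spanner 0.8 [433. 260.] 566 z 11.1 rect [ 504.9 -440.4] [ 35.8 193.6] 85.0
side [510.87521603 709.53917806 784.1563899 ] [-0.06260353  0.92206534 -0.38158247  0.01646602] [431.24524072   0.         286.40212257]
case 0.8 [333. 165.] 1403 z 50.7 rect [ 487.2 -217.6] [101.8 100.3] 72.0
large_tin 0.85 [316. 227.] 837 z 55.0 rect [520.1  10.2] [71.8 55.1] 89.0
small_tin 0.82 [324. 312.] 734 z 51.6 rect [483.9 235.2] [45.3 44.5] 59.6
small_tin 0.65 [319. 350.] 842 z 51.8 rect [486.9 331.1] [43.4 43.3] 35.3
small_tin 0.63 [316. 266.] 607 z 51.7 rect [497.5 133.5] [42.8 45.9] 2.9
lug_nut 0.63 [243. 214.] 1299 z 39.7 rect [700.4  31.6] [130.2  44.1] 88.1
lug_nut 0.58 [249. 264.] 201 z 34.3 rect [648.3 137.7] [23.  21.1] 86.6
jar 0.79 [268. 181.] 273 z 45.4 rect [ 648.2 -140.8] [34.9 33.1] 31.2
brush 0.67 [240. 211.] 1340 z 39.6 rect [700.4  31.6] [130.2  44.1] 88.1
spanner 0.79 [332. 126.] 331 z 7.6 rect [ 505.1 -435.1] [ 38.  190.7] 84.4
0.8 [ 223.40287925 -610.43040769  226.77748713] [9.84656300e-01 1.74504920e-01 2.56301023e-05 4.74484165e-05] 92.02767685879567
```

```bash
python3 - <<'E'
from h import *
a=cv2.imread("pics/side0.png")[130:390,220:420]; b=cv2.imread("pics/top0.png")[150:330,100:420]
a=cv2.resize(a,None,fx=2.2,fy=2.2,interpolation=2); b=cv2.resize(b,(360,202),interpolation=2)
o=np.zeros((600,800,3),np.uint8); o[:572,:440]=a; o[:202,440:]=b
cv2.imwrite("pics/c1.png",o)
E
```

```text
(no output)
```

View pics/c1.png

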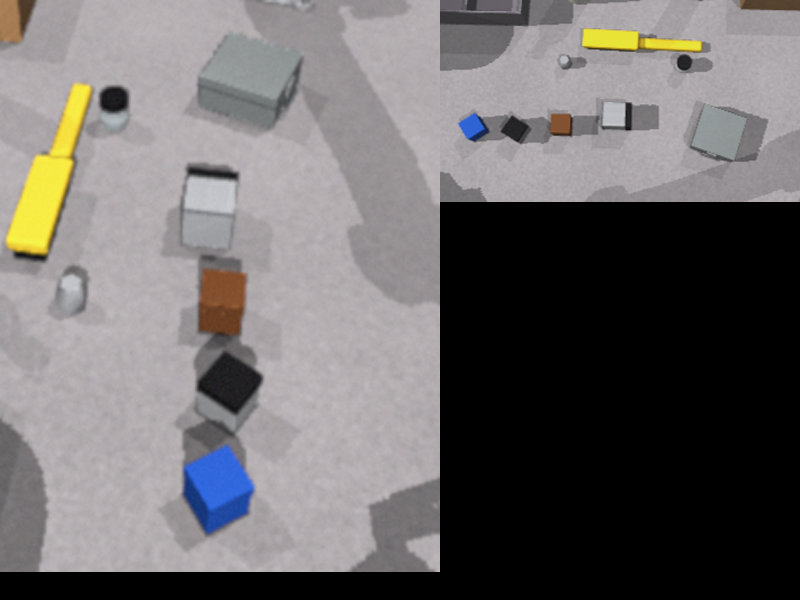

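Candidates for small_tin (side image): brown (316,266), black-lidded bare metal (324,312) and blue (319,350). The middle one is meant, since it is the only one in bare metal with a black lid. The large tin lies at about (519,9) with its lid towards -y. The case is at about (486,-219), with its sides at -18°/72°.

```bash
cat > go.py <<'E'
import sys
from h import *
# usage: go.py x y z yaw tilt [g]: tool y at azimuth yaw, then turned by tilt deg about tool y; g: xyz is the grasp point
x,y,z,yaw,tilt=map(float,sys.argv[1:6]); c,s_=np.cos(np.radians(yaw)),np.sin(np.radians(yaw))
T=R.from_matrix(np.array([[-s_,c,0],[c,s_,0],[0,0,-1]]).T)*R.from_rotvec([0,np.radians(tilt),0])
s=telemetry.get_obs(); C=R.from_quat(s["tcp_rot"]); p=np.array([x,y,z])
if len(sys.argv)>6: p=p+19*T.apply([0,0,1])
d=C.inv().apply(p-s["position"])/300; r=(C.inv()*T).as_rotvec()/np.pi
print("row",np.round(d,4),np.round(r,4),"rows",round(max(np.linalg.norm(d)*6,np.linalg.norm(r)*180/8.59),1))
E
python3 go.py 400 -300 230 0 0; python3 go.py 519 9 160 0 45 g
```

```text
row [ 0.9084 -0.7695 -0.0108] [ 0.      0.     -0.3883] rows 8.1
row [ 1.6503 -1.6425  0.2673] [ 0.1521  0.2176 -0.3671] rows 14.1
```

```bash
python3 -m creep '[[0.908,-0.77,-0.01,0,0,-0.388],[0.908,-0.77,-0.01,0,0,-0.388],[0.908,-0.77,-0.01,0,0,-0.388],[0.908,-0.77,-0.01,0,0,-0.388],[0.908,-0.77,-0.01,0,0,-0.388],[0.908,-0.77,-0.01,0,0,-0.388],[0.908,-0.77,-0.01,0,0,-0.388],[0.908,-0.77,-0.01,0,0,-0.388],[0.908,-0.77,-0.01,0,0,-0.388],[0.908,-0.77,-0.01,0,0,-0.388]]' 1; python3 go.py 519 5 160 0 45 g
```

```text
t: 1.8
position: [399.4, -300.9, 229.8]
tcp_rot: [0.709, 0.705, -0.0, 0.0]
contact_force: [-0.3, -0.7, -0.3]
grip_width: 91.8
grip_force: 0.0
row [1.0666 0.3935 0.2766] [ 0.0006  0.2502 -0.0015] rows 7.0
```

```bash
python3 -m creep '[[0.98,0.394,0.27,0,0.25,0],[0.98,0.394,0.27,0,0.25,0],[0.98,0.394,0.27,0,0.25,0],[0.98,0.394,0.27,0,0.25,0],[0.98,0.394,0.27,0,0.25,0],[0.98,0.394,0.27,0,0.25,0],[0.98,0.394,0.27,0,0.25,0],[0.98,0.394,0.27,0,0.25,0],[0.98,0.394,0.27,0,0.25,0],[0.98,0.394,0.27,0,0.25,0]]'; python3 go.py 519 9 29 0 45 g
```

```text
t: 2.8
position: [518.6, -8.6, 148.2]
tcp_rot: [0.655, 0.652, 0.27, -0.27]
contact_force: [0.5, -0.8, 0.5]
grip_width: 92.0
grip_force: 0.0
row [-0.2385  0.0012  0.3862] [ 0.0009  0.0006 -0.0015] rows 2.7
```

```bash
python3 -m creep '[[-0.06,0,0.1,0,0,0],[-0.12,0,0.2,0,0,0],[-0.18,0,0.3,0,0,0],[-0.21,0,0.35,0,0,0],[-0.238,0.001,0.386,0,0,0],[-0.238,0.001,0.386,0,0,0],[-0.238,0.001,0.386,0,0,0]]'; python3 go.py 519 9 28 0 45 g;python3 -m creep '[[0,0,0,0,0,0],[0,0,0,0,0,0],[0,0,0,0,0,0],[0,0,0,0,0,0],[0,0,0,0,0,0],[0,0,0,0,0,0],[0,0,0,0,0,0],[0,0,0,0,0,0]]' -1
```

```text
t: 3.5
position: [519.5, 24.7, 17.2]
tcp_rot: [0.654, 0.653, 0.271, -0.27]
contact_force: [-0.7, 0.5, 0.2]
grip_width: 92.0
grip_force: 0.0
row [-0.0114 -0.0018  0.0009] [ 0.0007  0.0001 -0.0003] rows 0.1
t: 4.3
position: [519.1, 25.3, 16.6]
tcp_rot: [0.654, 0.653, 0.271, -0.27]
contact_force: [1.2, 0.0, 2.4]
grip_width: 53.8
grip_force: 30.0
```

```bash
python3 go.py 519 9 110 0 45 g; python3 go.py 519 0 110 0 -45 g
```

```text
row [ 0.1818 -0.0003 -0.1953] [ 0.0005  0.     -0.0002] rows 1.6
row [ 9.730e-02 -1.000e-04 -2.799e-01] [ 2.e-04 -5.e-01 -5.e-04] rows 10.5
```

```bash
python3 -m creep '[[0.04,0,-0.05,0,0,0],[0.09,0,-0.1,0,0,0],[0.14,0,-0.15,0,0,0],[0.18,0,-0.195,0,0,0],[0.18,0,-0.195,0,0,0]]'; python3 go.py 519 0 110 0 -45 g; viewer=1
```

```text
t: 4.8
position: [519.5, 21.9, 97.5]
tcp_rot: [0.653, 0.654, 0.271, -0.269]
contact_force: [0.2, 0.4, -2.2]
grip_width: 54.0
grip_force: 30.0
row [-0.0854 -0.0017 -0.081 ] [ 9.000e-04 -4.995e-01 -3.000e-04] rows 10.5
```

```bash
python3 -m creep '[[-0.01,0,-0.01,0,-0.04,0],[-0.02,0,-0.02,0,-0.085,0],[-0.03,0,-0.025,0,-0.13,0],[-0.04,0,-0.03,0,-0.175,0],[-0.045,0,-0.04,0,-0.22,0],[-0.05,0,-0.05,0,-0.265,0],[-0.06,0,-0.06,0,-0.31,0],[-0.07,0,-0.07,0,-0.355,0],[-0.08,0,-0.08,0,-0.4,0],[-0.085,0,-0.081,0,-0.445,0],[-0.085,0,-0.081,0,-0.48,0],[-0.085,0,-0.081,0,-0.5,0]]'; python3 -m creep '[[0,0,0,0,0,0],[0,0,0,0,0,0]]'; python3 - <<'E'
from h import *
im,d=viewer.snapshot("side"); cv2.imwrite("pics/s2.png",im[100:400,150:450,::-1].repeat(2,0).repeat(2,1))
E
python3 go.py 519 0 35 0 -45 g
```

```text
t: 6.0
position: [517.6, -10.2, 92.8]
tcp_rot: [0.651, 0.655, -0.272, 0.271]
contact_force: [0.1, 0.4, -3.4]
grip_width: 53.7
grip_force: 30.0
t: 6.2
position: [518.0, -12.8, 93.9]
tcp_rot: [0.653, 0.654, -0.271, 0.269]
contact_force: [0.2, 0.3, -1.9]
grip_width: 53.8
grip_force: 30.0
row [0.1728 0.0024 0.1719] [-0.0006 -0.0003 -0.0002] rows 1.5
```

View pics/s2.png

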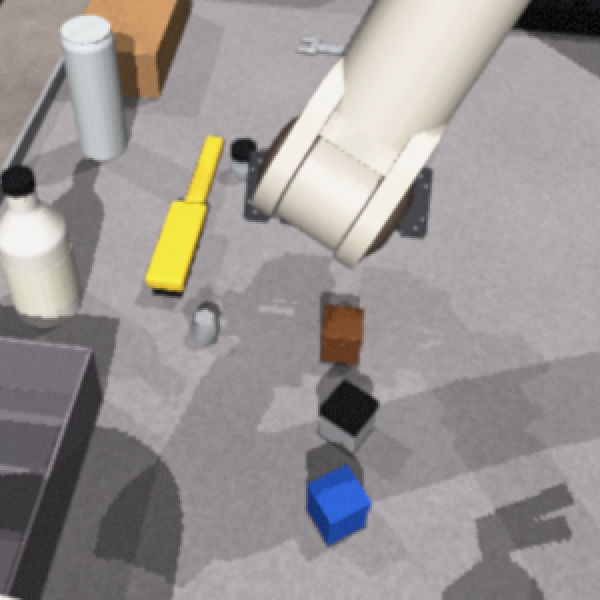

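```bash
python3 -m creep '[[0.04,0,0.04,0,0,0],[0.08,0,0.08,0,0,0],[0.12,0,0.12,0,0,0],[0.15,0.001,0.15,0,0,0],[0.166,0.0024,0.166,0,0,0],[0.172,0.0024,0.172,0,0,0],[0.172,0.0024,0.172,0,0,0],[0.172,0.0024,0.172,0,0,0]]'; python3 -m creep '[[0.002,0,0.002,0,0,0],[0.004,0,0.004,0,0,0],[0.006,0,0.006,0,0,0],[0.006,0,0.006,0,0,0]]';python3 go.py 519 0 32 0 -45 g
```

```text
t: 7.05
position: [519.7, -12.8, 22.5]
tcp_rot: [0.654, 0.653, -0.27, 0.271]
contact_force: [0.9, 0.4, -2.4]
grip_width: 53.6
grip_force: 30.0
t: 7.45
position: [519.4, -12.9, 19.6]
tcp_rot: [0.654, 0.653, -0.271, 0.271]
contact_force: [-0.1, -0.7, -2.7]
grip_width: 54.0
grip_force: 30.0
row [ 0.0013 -0.0013  0.0037] [-0.0002 -0.     -0.0003] rows 0.0
```

```bash
python3 -m creep '[[0.003,0,0.003,0,0,0],[0.005,0,0.005,0,0,0],[0.005,0,0.005,0,0,0]]'; python3 -m creep '[[0.002,0,0.002,0,0,0],[0.003,0,0.003,0,0,0],[0.003,0,0.003,0,0,0]]'
```

```text
t: 7.75
position: [519.2, -13.0, 17.3]
tcp_rot: [0.654, 0.653, -0.271, 0.27]
contact_force: [-0.4, -0.1, -2.9]
grip_width: 54.2
grip_force: 30.0
t: 8.05
position: [519.4, -13.0, 16.7]
tcp_rot: [0.654, 0.653, -0.271, 0.271]
contact_force: [-2.4, 2.1, 3.6]
grip_width: 53.9
grip_force: 30.0
```

```bash
python3 -m creep '[[0,0,0,0,0,0],[0,0,0,0,0,0],[0,0,0,0,0,0],[0,0,0,0,0,0],[0,0,0,0,0,0]]' 1;  python3 -m creep '[[0,0,-0.1,0,0,0],[0,0,-0.22,0,0,0],[0,0,-0.35,0,0,0],[0,0,-0.5,0,0,0],[0,0,-0.6,0,0,0],[0,0,-0.6,0,0,0],[0,0,-0.6,0,0,0]]'; cat > see.py <<'E'
from h import *
import sys
for n in("top","side"):
    im,d=viewer.snapshot(n); cv2.imwrite(f"pics/{n}_{sys.argv[1]}.png",im[...,::-1]); P=cloud(n,d)
    for l in("case","large_tin","small_tin"):
        for r in viewer.outline_of(l,n)[:4]:
            q=P[r["mask"]]; q=q[~np.isnan(q[:,0])]
            if len(q)<30: continue
            zt=np.percentile(q[:,2],90); t=q[abs(q[:,2]-zt)<5]
            b=cv2.minAreaRect(t[:,:2].astype(np.float32))
            print(n,l,round(r["score"],2),np.round(r["xy"]),len(q),"z",zt.round(1),"rect",np.round(b[0],1),np.round(b[1],1),round(b[2],1),"med",np.median(t,0).round(1))
E
python3 see.py a; python3 go.py 519 -3 160 0 0
```

```text
t: 8.55
position: [519.3, -13.1, 16.1]
tcp_rot: [0.654, 0.653, -0.271, 0.27]
contact_force: [0.0, -0.0, 0.2]
grip_width: 88.4
grip_force: 0.0
t: 9.25
position: [519.6, 114.3, 143.5]
tcp_rot: [0.654, 0.653, -0.27, 0.271]
contact_force: [0.4, -0.6, -0.2]
grip_width: 91.7
grip_force: 0.0
top case 0.97 [344. 266.] 1784 z 51.9 rect [ 485.2 -221. ] [100.1 100.5] 72.4 med [ 484.5 -220.4   49.7]
top large_tin 0.66 [262. 255.] 530 z 68.4 rect [517.3  -2.2] [56.4 52. ] 1.6 med [514.7  -1.2  65.9]
top small_tin 0.84 [135. 259.] 268 z 52.3 rect [490.7 319.1] [43.2 24.8] 40.5 med [491.4 318.9  50. ]
top small_tin 0.67 [211. 262.] 275 z 52.6 rect [495.7 130.3] [43.2 42.8] 1.4 med [501.8 126.8  49.8]
top small_tin 0.38 [159. 263.] 59 z 83.1 rect [0. 0.] [0. 0.] 0.0 med [nan nan nan]
top small_tin 0.26 [432. 261.] 536 z 9.3 rect [ 505.6 -435.5] [ 37.1 189.6] 81.5 med [ 514.5 -438.1    7. ]
side small_tin 0.93 [321. 310.] 820 z 51.1 rect [483.4 235.2] [45.4 44.2] 59.4 med [483.3 236.7  49.9]
side small_tin 0.82 [318. 351.] 931 z 51.3 rect [486.7 330.4] [44.5 45.2] 37.0 med [486.9 331.7  50. ]
row [-3.145e-01 -1.000e-04  2.345e-01] [-0.0005  0.2503 -0.0005] rows 5.2
  return _methods._mean(a, axis=axis, dtype=dtype,
  ret = um.true_divide(
```

```bash
python3 -m creep '[[-0.06,0,-0.1,0,0.04,0],[-0.13,0,0,0,0.08,0],[-0.2,0,0.1,0,0.13,0],[-0.27,0,0.2,0,0.17,0],[-0.315,0,0.2345,0,0.21,0],[-0.315,0,0.2345,0,0.25,0],[-0.315,0,0.2345,0,0.25,0],[-0.315,0,0.2345,0,0.25,0]]'; python3 go.py 519 -0.7 28 0 0
```

```text
t: 10.45
position: [519.0, -3.5, 160.4]
tcp_rot: [0.709, 0.706, -0.001, 0.0]
contact_force: [0.6, 1.1, 0.1]
grip_width: 91.5
grip_force: 0.0
row [1.000e-02 1.000e-04 4.413e-01] [-0.0002  0.0006 -0.0014] rows 2.6
```

```bash
python3 -m creep '[[0.01,0,0.1,0,0,0],[0.01,0,0.2,0,0,0],[0.01,0,0.3,0,0,0],[0.01,0,0.37,0,0,0],[0.01,0,0.42,0,0,0],[0.01,0,0.441,0,0,0],[0.01,0,0.441,0,0,0],[0.01,0,0.441,0,0,0]]'; python3 -m creep '[[0,0,0,0,0,0],[0,0,0,0,0,0],[0,0,0,0,0,0],[0,0,0,0,0,0],[0,0,0,0,0,0],[0,0,0,0,0,0],[0,0,0,0,0,0]]' -1; python3 -m creep '[[0,0,-0.08,0,0,0],[0,0,-0.2,0,0,0],[0,0,-0.33,0,0,0],[0,0,-0.43,0,0,0],[0,0,-0.48,0,0,0],[0,0,-0.48,0,0,0]]'; python3 go.py 486.8 -219.4 140 -17.8 0
```

```text
t: 11.25
position: [520.1, 1.6, 28.9]
tcp_rot: [0.707, 0.707, 0.0, 0.0]
contact_force: [0.1, -0.5, 0.5]
grip_width: 91.6
grip_force: 0.0
t: 11.95
position: [519.4, 0.6, 28.4]
tcp_rot: [0.708, 0.707, 0.0, 0.0]
contact_force: [-0.9, -0.9, 2.3]
grip_width: 53.6
grip_force: 30.0
t: 12.55
position: [520.8, 0.8, 174.2]
tcp_rot: [0.708, 0.707, 0.001, 0.002]
contact_force: [0.2, -0.2, -3.9]
grip_width: 54.1
grip_force: 30.0
row [-0.734  -0.1129  0.1138] [ 0.0013 -0.0001  0.0985] rows 4.5
```

```bash
python3 -m creep '[[-0.1,-0.015,0.02,0,0,0.015],[-0.2,-0.03,0.03,0,0,0.03],[-0.32,-0.045,0.05,0,0,0.045],[-0.44,-0.06,0.07,0,0,0.06],[-0.56,-0.08,0.09,0,0,0.075],[-0.66,-0.1,0.105,0,0,0.09],[-0.731,-0.113,0.114,0,0,0.0985],[-0.731,-0.113,0.114,0,0,0.0985],[-0.731,-0.113,0.114,0,0,0.0985],[-0.731,-0.113,0.114,0,0,0.0985]]';  python3 see.py b; python3 go.py 486.8 -218.4 84 -17.8 0
```

```text
t: 13.55
position: [485.5, -216.7, 137.6]
tcp_rot: [0.807, 0.59, 0.0, -0.001]
contact_force: [0.3, 0.3, -3.1]
grip_width: 53.7
grip_force: 30.0
top case 0.67 [332. 260.] 468 z 52.2 rect [ 496.4 -185.9] [26.1 97.4] 71.6 med [ 499.3 -185.6   49.5]
top large_tin 0.73 [334. 262.] 490 z 53.5 rect [ 496.4 -185.8] [26.  97.4] 71.5 med [ 499.1 -185.6   50.3]
top small_tin 0.84 [129. 260.] 447 z 51.8 rect [485.  327.1] [44.7 44.1] 33.5 med [484.5 327.6  49.8]
top small_tin 0.77 [169. 265.] 375 z 51.9 rect [481.9 232.6] [44.1 42.8] 59.5 med [481.7 233.3  49.7]
side case 0.65 [333. 168.] 1438 z 50.1 rect [ 487.  -217.7] [103.7 100.4] 72.7 med [ 486.9 -213.7   48.7]
side large_tin 0.58 [336. 131.] 710 z 175.6 rect [ 483.9 -216.9] [57.7 53.1] 73.9 med [ 487.1 -212.5  174.8]
side large_tin 0.3 [270. 182.] 249 z 44.5 rect [ 648.3 -139.6] [31.8 35.4] 20.7 med [ 647.9 -137.9   43.4]
side small_tin 0.93 [315. 267.] 602 z 51.0 rect [497.5 133.5] [42.7 46. ] 3.2 med [496.9 136.   49.8]
side small_tin 0.86 [322. 310.] 735 z 51.2 rect [483.3 235. ] [45.3 44.2] 59.1 med [483.2 236.2  49.9]
side small_tin 0.63 [319. 350.] 852 z 51.4 rect [486.5 330.9] [44.1 43. ] 35.7 med [486.7 332.1  50.1]
row [0.0009 0.0047 0.1804] [0.0001 0.     0.0002] rows 1.1
```

```bash
python3 -m creep '[[0.001,0.004,0.05,0,0,0],[0.001,0.004,0.1,0,0,0],[0.001,0.004,0.14,0,0,0],[0.001,0.004,0.165,0,0,0],[0.001,0.004,0.18,0,0,0],[0.001,0.004,0.184,0,0,0],[0.001,0.004,0.184,0,0,0],[0.001,0.004,0.184,0,0,0]]'; python3 -m creep '[[0,0,0.003,0,0,0],[0,0,0.006,0,0,0],[0,0,0.009,0,0,0],[0,0,0.009,0,0,0]]';python3 go.py 486.8 -218.4 78.5 -17.8 0
```

```text
t: 14.75
position: [486.9, -218.8, 83.3]
tcp_rot: [0.808, 0.589, 0.0, 0.0]
contact_force: [0.6, 0.4, -2.7]
grip_width: 54.1
grip_force: 30.0
t: 15.15
position: [486.4, -218.6, 80.1]
tcp_rot: [0.808, 0.589, -0.0, -0.0]
contact_force: [-0.1, -0.1, -2.0]
grip_width: 53.8
grip_force: 30.0
row [0.0011 0.0011 0.0052] [-0.  0.  0.] rows 0.0
```

```bash
python3 -m creep '[[0,0,0.002,0,0,0],[0,0,0.004,0,0,0],[0,0,0.004,0,0,0]]'; python3 -m creep '[[0,0,0.001,0,0,0],[0,0,0.003,0,0,0],[0,0,0.003,0,0,0]]'
```

```text
t: 15.45
position: [486.4, -218.6, 78.8]
tcp_rot: [0.808, 0.589, -0.0, -0.0]
contact_force: [0.1, -1.0, -3.0]
grip_width: 53.7
grip_force: 30.0
t: 15.75
position: [486.5, -218.6, 78.4]
tcp_rot: [0.808, 0.589, -0.0, 0.0]
contact_force: [-2.8, 1.3, 1.6]
grip_width: 53.8
grip_force: 30.0
```

```bash
python3 -m creep '[[0,0,0,0,0,0],[0,0,0,0,0,0],[0,0,0,0,0,0],[0,0,0,0,0,0],[0,0,0,0,0,0]]' 1;  python3 -m creep '[[0,0,-0.06,0,0,0],[0,0,-0.15,0,0,0],[0,0,-0.3,0,0,0],[0,0,-0.45,0,0,0],[0.25,0,-0.5,0,0,0],[0.4,0,-0.5,0,0,0],[0.6,0,-0.5,0,0,0],[0.6,0,-0.5,0,0,0],[0.6,0,-0.5,0,0,0]]'; python3 see.py c;  python3 go.py 484 234 150 0 0
```

```text
t: 16.25
position: [486.5, -218.7, 78.0]
tcp_rot: [0.808, 0.589, 0.0, 0.0]
contact_force: [-0.5, 0.1, -0.0]
grip_width: 88.8
grip_force: 0.0
t: 17.15
position: [542.7, -40.5, 228.6]
tcp_rot: [0.805, 0.593, 0.002, -0.001]
contact_force: [-0.2, 0.3, 0.6]
grip_width: 91.6
grip_force: 0.0
top case 0.92 [339. 276.] 1006 z 51.9 rect [ 485.4 -220.8] [ 99.1 100.6] 71.8 med [ 476.3 -205.4   49.6]
top small_tin 0.67 [167. 265.] 369 z 52.3 rect [482.3 232.2] [43.1 42.5] 58.6 med [481.7 231.9  50.1]
top small_tin 0.63 [130. 261.] 423 z 51.9 rect [485.7 327.1] [45.1 43.6] 35.6 med [485. 327.  50.]
top small_tin 0.59 [206. 262.] 383 z 52.4 rect [495.6 131.7] [43.3 43.2] 1.2 med [496.4 131.4  50.1]
side case 0.77 [333. 170.] 1040 z 49.6 rect [ 487.1 -216.9] [102.  100.6] 72.5 med [ 483.  -192.1   48.5]
side large_tin 0.63 [332. 152.] 540 z 115.4 rect [ 484.2 -218.6] [58.5 56.7] 73.4 med [ 497.9 -214.   114.9]
side small_tin 0.9 [317. 267.] 612 z 50.8 rect [497.1 133.8] [43.4 45.8] 0.6 med [497.2 136.4  49.6]
side small_tin 0.83 [324. 310.] 766 z 51.1 rect [483.2 234.5] [46.  44.1] 59.0 med [483.7 236.6  50. ]
side small_tin 0.7 [320. 352.] 892 z 51.5 rect [487.  330.4] [44.2 44. ] 35.6 med [486.9 331.7  50.3]
side small_tin 0.67 [334. 153.] 598 z 115.4 rect [ 484.2 -218.7] [58.5 56.7] 73.2 med [ 497.5 -214.   115. ]
row [ 0.8381 -0.4714  0.2594] [-0.0001  0.0001 -0.0996] rows 6.0
```

```bash
python3 -m creep '[[0.838,-0.474,0.26,0,0,0.07],[0.838,-0.474,0.26,0,0,0.07],[0.838,-0.474,0.26,0,0,0.07],[0.838,-0.474,0.26,0,0,0.07],[0.838,-0.474,0.26,0,0,0.07],[0.838,-0.474,0.26,0,0,0.07],[0.838,-0.474,0.26,0,0,0.07],[0.838,-0.474,0.26,0,0,0.07],[0.838,-0.474,0.26,0,0,0.07]]'; cat > tt.py <<'E'
from h import *
for n in("top","side"):
    im,d=viewer.snapshot(n); cv2.imwrite(f"pics/{n}_t.png",im[...,::-1]); P=cloud(n,d)
    for nm,lo,hi in(("small",155,180),("large",108,124),("case",44,58)):
        m=(abs(P[...,0]-486)<75)&(abs(P[...,1]+219)<75)&(P[...,2]>lo)&(P[...,2]<hi); q=P[m]
        if len(q)>20:
            q=q[abs(q[:,2]-np.percentile(q[:,2],80))<4]; b=cv2.minAreaRect(q[:,:2].astype(np.float32)); print(n,nm,len(q),np.median(q[:,2]).round(1),np.round(b[0],1),np.round(b[1],1),round(b[2],1))
E
python3 tt.py; python3 go.py 483.3 233.7 26 -30.5 0
```

```text
t: 18.45
position: [483.6, 233.8, 150.0]
tcp_rot: [0.868, 0.496, -0.0, 0.001]
contact_force: [0.5, 0.3, 0.1]
grip_width: 91.6
grip_force: 0.0
top large 450 115.7 [ 483.9 -222.4] [55.8 56. ] 72.5
top case 694 49.5 [ 485.2 -220.9] [ 99.5 100.2] 71.8
side case 54 49.0 [ 538.3 -206.6] [51.5 17. ] 87.6
row [ 1.000e-04 -3.100e-03  4.142e-01] [ 0.0003  0.0001 -0.0005] rows 2.5
```

```bash
python3 -m creep '[[0,-0.002,0.1,0,0,0],[0,-0.002,0.2,0,0,0],[0,-0.002,0.3,0,0,0],[0,-0.002,0.38,0,0,0],[0,-0.002,0.43,0,0,0],[0,-0.002,0.453,0,0,0],[0,-0.002,0.453,0,0,0],[0,-0.002,0.453,0,0,0]]'; python3 -m creep '[[0,0,0,0,0,0],[0,0,0,0,0,0],[0,0,0,0,0,0],[0,0,0,0,0,0],[0,0,0,0,0,0],[0,0,0,0,0,0],[0,0,0,0,0,0],[0,0,0,0,0,0]]' -1; python3 -m creep '[[0,0,-0.08,0,0,0],[0,0,-0.2,0,0,0],[0,0,-0.35,0,0,0],[0,0,-0.5,0,0,0],[0,0,-0.6,0,0,0],[0,0,-0.66,0,0,0],[0,0,-0.66,0,0,0],[0,0,-0.66,0,0,0]]'; python3 go.py 500 0 205 -30.5 0;  python3 go.py 485.6 -220.4 205 -17.6 0
```

```text
t: 19.35
position: [483.3, 236.1, 15.0]
tcp_rot: [0.868, 0.497, 0.001, 0.0]
contact_force: [0.9, 0.2, 0.1]
grip_width: 91.8
grip_force: 0.0
t: 20.15
position: [482.5, 235.8, 14.1]
tcp_rot: [0.868, 0.497, 0.0, 0.0]
contact_force: [1.2, -0.8, 0.6]
grip_width: 41.9
grip_force: 30.0
t: 20.95
position: [481.9, 235.5, 211.4]
tcp_rot: [0.868, 0.497, -0.0, 0.0]
contact_force: [-1.2, 0.3, -1.9]
grip_width: 42.0
grip_force: 30.0
row [-0.6466  0.4493  0.0217] [-0.0001  0.0002  0.0006] rows 4.7
row [-1.3046  0.7796  0.0221] [-0.0001  0.0002 -0.0711] rows 9.1
```

```bash
python3 -m creep '[[-0.08,0.055,0,0,0,0],[-0.19,0.13,0,0,0,0],[-0.31,0.215,0.01,0,0,0],[-0.43,0.3,0.02,0,0,0],[-0.53,0.37,0.02,0,0,0],[-0.6,0.42,0.02,0,0,0],[-0.647,0.449,0.02,0,0,0],[-0.647,0.449,0.02,0,0,0],[-0.647,0.449,0.02,0,0,0]]';  python3 go.py 486 -219.1 205 -17.6 0
```

```text
t: 21.85
position: [499.2, 0.8, 204.6]
tcp_rot: [0.868, 0.497, -0.001, -0.001]
contact_force: [-0.8, 0.6, -2.4]
grip_width: 41.5
grip_force: 30.0
row [-0.6544  0.333  -0.0018] [-0.0009  0.0001 -0.0712] rows 4.4
```

```bash
python3 -m creep '[[-0.08,0.04,0,0,0,-0.01],[-0.19,0.1,0,0,0,-0.02],[-0.31,0.16,0,0,0,-0.03],[-0.43,0.22,0,0,0,-0.045],[-0.53,0.27,0,0,0,-0.06],[-0.61,0.31,0,0,0,-0.0712],[-0.6544,0.333,-0.002,0,0,-0.0712],[-0.6544,0.333,-0.002,0,0,-0.0712],[-0.6544,0.333,-0.002,0,0,-0.0712],[-0.6544,0.333,-0.002,0,0,-0.0712],[-0.6544,0.333,-0.002,0,0,-0.0712]]';  python3 - <<'E'
from h import *
im,d=viewer.snapshot("side"); P=cloud("side",d)
cv2.imwrite("pics/s3.png",cv2.resize(im[40:240,230:430,::-1],(600,600)))
E
python3 go.py 486 -219.1 134 -17.6 0
```

```text
t: 22.95
position: [487.7, -217.6, 206.8]
tcp_rot: [0.806, 0.592, 0.0, -0.0]
contact_force: [-0.7, -0.2, -1.3]
grip_width: 41.7
grip_force: 30.0
row [-0.0053 -0.0039  0.2425] [-0.     -0.0001  0.0009] rows 1.5
```

View pics/s3.png

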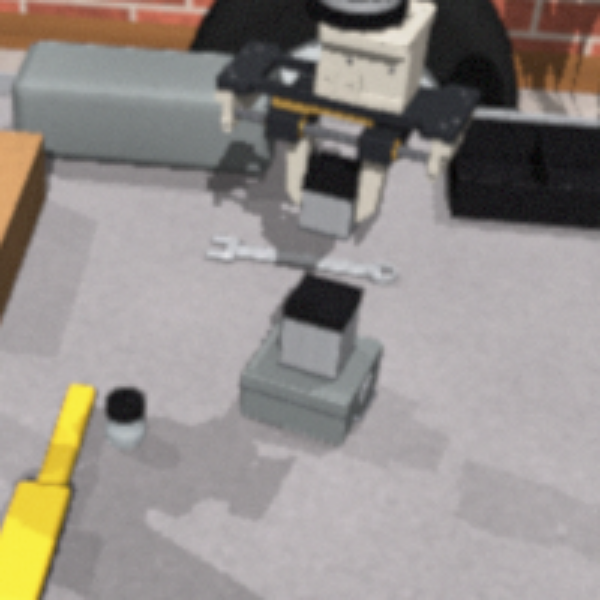

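The crop shows the large tin standing lid up in the middle of the case, at crop (320,325). The small tin is held lid up above it, at (330,195), with its sides parallel.

```bash
python3 -m creep '[[-0.005,-0.004,0.06,0,0,0.001],[-0.005,-0.004,0.12,0,0,0.001],[-0.005,-0.004,0.18,0,0,0.001],[-0.005,-0.004,0.215,0,0,0.001],[-0.005,-0.004,0.235,0,0,0.001],[-0.005,-0.004,0.2425,0,0,0.001],[-0.005,-0.004,0.2425,0,0,0.001],[-0.005,-0.004,0.2425,0,0,0.001]]'; python3 go.py 486 -219.1 131.5 -17.6 0
```

```text
t: 23.8
position: [486.2, -220.8, 134.7]
tcp_rot: [0.808, 0.59, 0.0, 0.001]
contact_force: [0.1, 0.5, -0.1]
grip_width: 41.7
grip_force: 30.0
row [ 0.0053 -0.0024  0.0106] [ 0.0004  0.0001 -0.0009] rows 0.1
```

```bash
python3 -m creep '[[0.004,-0.001,0.003,0,0,0],[0.004,-0.001,0.006,0,0,0],[0.004,-0.001,0.009,0,0,0],[0.004,-0.001,0.009,0,0,0]]';  python3 -m creep '[[0,0,0.002,0,0,0],[0,0,0.004,0,0,0],[0,0,0.004,0,0,0]]'
```

```text
t: 24.2
position: [485.6, -219.4, 131.2]
tcp_rot: [0.808, 0.59, -0.0, -0.0]
contact_force: [-0.5, -0.6, -1.6]
grip_width: 41.8
grip_force: 30.0
t: 24.5
position: [485.8, -219.4, 130.1]
tcp_rot: [0.808, 0.59, 0.0, 0.0]
contact_force: [-0.2, 0.2, -0.6]
grip_width: 41.7
grip_force: 30.0
```

```bash
python3 -m creep '[[0,0,0.001,0,0,0],[0,0,0.002,0,0,0],[0,0,0.002,0,0,0]]'
```

```text
t: 24.8
position: [485.7, -219.4, 130.1]
tcp_rot: [0.808, 0.59, -0.0, 0.0]
contact_force: [-1.6, 0.2, 5.0]
grip_width: 41.9
grip_force: 30.0
```

Contact. Release and retreat.

```bash
python3 -m creep '[[0,0,0,0,0,0],[0,0,0,0,0,0],[0,0,0,0,0,0],[0,0,0,0,0,0],[0,0,0,0,0,0]]' 1;  python3 -m creep '[[0,0,-0.06,0,0,0],[0,0,-0.15,0,0,0],[0,0,-0.28,0,0,0],[0,0,-0.4,0,0,0],[0.2,0,-0.4,0,0,0],[0.4,0,-0.4,0,0,0],[0.6,0,-0.4,0,0,0],[0.8,0,-0.4,0,0,0],[0.8,0,-0.4,0,0,0],[0.8,0,-0.4,0,0,0]]'; python3 tt.py; python3 -c "
import cv2;cv2.imwrite('pics/f.png',cv2.resize(cv2.imread('pics/side_t.png')[80:280,230:430],(600,600)))"
```

```text
t: 25.3
position: [485.7, -219.4, 129.4]
tcp_rot: [0.808, 0.59, 0.0, -0.0]
contact_force: [-0.5, -0.9, 0.0]
grip_width: 77.4
grip_force: 0.0
t: 26.3
position: [559.8, 17.5, 249.9]
tcp_rot: [0.805, 0.594, 0.002, -0.001]
contact_force: [-0.8, 0.9, -0.0]
grip_width: 91.8
grip_force: 0.0
top small 306 165.6 [ 483.5 -220.9] [43.2 43.7] 72.0
top large 122 115.8 [ 482.5 -221.9] [55.5 54.7] 72.0
top case 679 49.5 [ 485. -221.] [ 99.7 100.2] 71.8
side large 65 115.3 [ 464.  -212.5] [58. 25.] 52.8
side case 482 48.9 [ 486.6 -216.6] [103.5 100.4] 72.8
```

View pics/f.png

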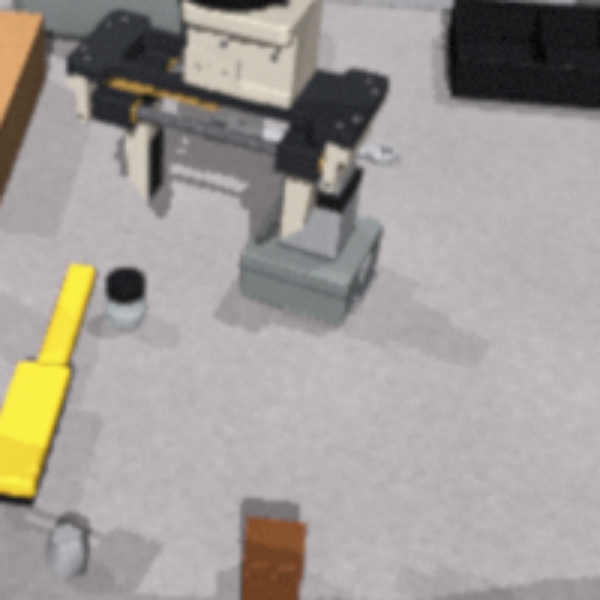

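The gripper hides the upper part of the column in the side view, around crop (340,190). The top view measures levels at 49.5, 115.8 and 165.6 mm, centres within 3 mm of each other and sides parallel. The column is good, so I hand in.

```bash
python3 -c "
from h import *
print(order.finish_job())"
```

```text
the job is handed in; nothing more can be done
None
```

The column is built on the case (large tin, then small tin, both lid up) and the job is handed in; the last top view before hand-in measured centres within 3 mm and sides parallel, and no verdict was returned.

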